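# Set and lock the flow, then start it with the key switch held on

### The job

Get the gas flow going on this sampling bench: turn the black bar knob on the regulator clockwise until its white pointer is at the one long black mark on the scale, then slide the metal fork lock fully over the knob's bar so that it cannot shift. Then take the key with the square head from the wooden key rack, push it fully home into the key switch, rocking it a little if its sticky pins hold it back, turn it a quarter turn clockwise, and finish while still holding it there in the gripper (the switch springs back if let go). Leave the round-headed key and the loose bottles, glass and wrench where they are.

Things in the scene. Friction and masses are not known exactly. Their poses are not given: they have to be found in the camera images.
- regulator: White box of the flow regulator, 220 x 100 x 45 mm (x, y, z), fixed but placed differently every time. Origin: centre of its underside, z up. On its deck (z = 45 mm): the knob, axis at x = +50 mm; a ring of short black scale lines with one long mark on the +x side of the knob; the fork lock on a track on the -x side of the knob, sliding along x.
- flow_knob (a joint): Angle of the flow knob (rad), 0 to 2.7, growing as it turns clockwise seen from above; starts between 0.1 and 0.7. At 1.35 the white pointer is at the long mark and the bar lies along the regulator's x axis. It stays where it is left (friction 0.05 N m).
- knob_grip (a point): Point to grip on the flow knob, on its axis, 36 mm over the regulator's deck. The black knob is a bar 42 mm long, 14 mm thick, from 14 to 50 mm over the deck, on a 44 mm disc whose top is 14 mm over the deck. The point's x axis runs along the bar to its pointer end, y across its thickness, z up.
- scale_mark (a point): Middle of the long black mark on the regulator's deck (20 x 4 mm), 44 mm from the knob's axis towards the regulator's +x.
- lock_slide (a joint): Travel of the fork lock (m): 0 open (start), 0.042 fully over the knob, along the regulator's +x; 2 N friction, stays where left. Its two steel arms (gap 19 mm, 19 to 31 mm over the deck) pass either side of the knob's 14 mm bar and run against it if the knob is over about 0.12 rad off the mark.
- lock_grip (a point): Grip point on the lock: its upright aluminium fin, 24 mm along the slide, 14 mm thick, 11 to 51 mm over the deck; this point is at 35 mm. x points along the slide to the knob's axis (102 mm away when open, 60 closed), z up. The arms reach from 16 to 55 mm ahead (+x) of it. The plate below the fin ends 12 mm over the deck.
- key_rack: Wooden block 130 x 50 x 42 mm, fixed but placed differently every time, origin at the centre of its underside. Two upright slots in its top at x = -31 and +31 mm hold the two keys, blade down; which key is in which slot varies.
- square_key: The key to use: 74 mm, 50 g, upright. Origin: blade tip (lower end); z up to the head, x along the width. Steel blade z 0-30 mm, 12 (x) x 6 mm (y), tapered over the last 7 mm to 7 x 1.5; collar 20 x 14 mm at z 30-36, resting on the rack's top; black square head 30 (x) x 12 mm (y) at z 36-74. Grip it across y, TCP at z = 58 mm.
- square_key_collar (a point): On the square key's axis at the underside of the collar (z = 30 mm of the key); it meets slot_mouth when the key is fully home. Same axes as the key.
- round_key: The other key, in the other slot of the rack: same blade, but a round head, an upright cylinder 28 mm across, z = 36 to 74 mm. Leave it. Origin and axes as for the square key.
- switch_box: Grey box of the key switch, 110 x 110 x 50 mm, fixed but placed differently every time; origin at the centre of its underside, z up. The round steel barrel in its middle (diameter 36 mm) stands out to 62 mm and has the key slot. White ticks on the deck at the barrel's +x and -y sides: the slot's directions at off and on.
- slot_mouth (a point): Centre of the key slot's mouth on the barrel's face, 62 mm over the table; turns with the barrel. x along the slot, z up. Slot 13.2 x 7.2 mm (x, y), 35 mm deep, chamfered. Two sprung sticky pins stand 2.2 mm out of the slot's long walls, 11 and 21 mm down; the key's taper pushes them aside with 4 to 15 N of push. The key fits either way round.
- barrel (a joint): Angle of the switch barrel (rad): 0 off (as it starts), 1.571 fully on at its stop, growing clockwise seen from above. A spring (0.02 N m at 0, 0.13 N m at the stop) turns it back if the key is let go. The key has about 0.1 rad of play in the slot, so the hand must turn a little beyond a quarter.
- vial_a: Bystander: small clear vial with a white cap, 24 mm across, 55 mm tall. Origin at the centre of its underside.
- vial_b: Bystander: a vial like vial_a.
- vial_c: Bystander: a vial like vial_a.
- beaker: Bystander: open glass beaker, 60 mm across, 75 mm tall. Origin at the centre of its underside.
- wash_bottle: Bystander: white plastic bottle, 60 mm across, 150 mm tall. Origin at the centre of its underside.
- wrench: Bystander: steel wrench 160 mm long lying flat.

How it is judged:
By the outcome, as a careful person would: the job done as asked, in the order asked, and still so for the second after the job is handed in, while the arm keeps its last pose, push and grip.
It also fails if it takes over 66 s, if anything falls off the work surface, if the arm or the gripper's body presses on something with over 40 N, if the wrist force passes 120 N, or if a joint passes its speed limit or range.

### The arm

A 6-joint arm with a two-finger parallel gripper is mounted at the origin on the work surface. World frame = base frame: x ahead of the robot, y to its left, z up, the work surface at z = 0. Lengths are in mm, angles in rad, forces in N, time in s.
With the tool pointing down it reaches from about 300 to 850 mm from the base axis. Payload 4.2 kg.
Tool frame: the origin (TCP) lies between the finger pads, 19 mm behind the fingertips; this is the grasp point; z points along the fingers, y is the line along which they close (so a half turn about z gives the same grasp; the last joint's range is limited). The gripper opens to 91 mm and grips with 3 to 60 N. Pads are 32 mm wide; open, the fingers measure 118 mm over their backs; the gripper's body (76 mm by 178 mm) begins 60 mm behind the grasp point.
Start: joints at [1.15, 0.32, 1.565, -0, 1.257, -0.02], TCP at [224.342, 529.445, 232.776] pointing down, gripper open.
Joint ranges: [-3.11, 3.11], [-0.84, 2.01], [0.21, 2.61], [-1.34, 4.49], [0.05, 2.63], [-2.56, 2.56]. Speed limits (rad/s): [2.57, 2.57, 3.14, 3.14, 3.14, 3.14].

### API

Orientations are given as a rotation vector (axis times angle).
In Python, from plant import ctrl gives the robot as it stands.
- The arm moves only by the tool move_arm, never from a script. Its argument "commands" is a list of rows, each an object with "rot": the turn, a rotation vector about the tool's x, y, z scaled (see below), a list of three; "xyz": the shift along the tool's x, y, z scaled (see below), a list of three; "hand": the opening, from 0 (shut) to 1 (fully open). A call has 1 to 10 rows; each row is the pose to reach, as a shift and turn from the pose commanded when the call began, along the tool's axes at that moment, turning the shorter way round; what a row does not reach only later rows make up. The controller multiplies each number of a shift by 80 cm and each number of a turn by 360 degrees. A row lasts 1/8 s, in which the tool goes at most 62.5 mm and 10.7 degrees, less where a joint would pass 70% of its speed; a pose out of reach is approached as far as the arm can. A call with a number of a shift or a turn outside -1 to 1 is refused whole. A call with a gripper value outside its range is refused whole. The fingers move at their own pace and stop on an object; the grip force is fixed at half the most. Time passes only in rows, so rows that repeat a pose let the fingers close. It gives the time, the measured TCP pose, the force, the opening and the grip force at its end, in the units of the state.
- ctrl.state(): the state, without advancing time (a new reading comes with each control period).
- ctrl.camera(name): name is "scene" or "top" or "wrist"; returns a dict with "image" (384x512x3 uint8, red, green, blue), "range_z" (384x512 float32, mm along the optical axis (not along the pixel's ray), 0 where there is no reading), "camera_matrix" (3x3 intrinsics, pixels), "camera_from_world" (4x4, takes a point from world to camera coordinates). Camera axes: x right, y up, looking along -z (the intrinsics and any distortion apply to the point x, -y, -z); pixel columns grow to the right and rows downward; lengths in mm; the calibration is good to about 2 mm. A picture is of the moment at which its call begins.
- ctrl.close_job(): hands the job in; it is judged then, once.
The state is a dict: "t": time; "joint_positions": joint angles; "qvel": joint speeds; "joint_torque": joint torques, N m; "position": TCP position; "tool_rot": TCP orientation; "force": force on the tool from outside, world axes, zero at the start; "wrist_torque": the same for the moment, N m; "width": opening from 0.0 (shut) to 1.0 (fully open); "finger_force": force on a finger pad.
Only numpy, scipy, OpenCV 4.12 (cv2) and the standard library are available. Lean on these libraries where they do the work, as an engineer would, in place of code of your own. Each camera call takes 0.05 s, during which the arm holds its last target. There are 200 camera calls.

## Working session

There is one attempt and no reset: what is moved stays moved. The work goes in short steps, Python scripts to look and compute and a tool call to move; the robot and the scene stay as the last step left them, time stands still between calls to the robot, and variables do not carry over. Pictures are saved under pics/ and viewed, at most 10 in all, crops included, and the job is handed in when it is done.

Besides the shell and the picture viewer there is one more tool, called after "Request:" as name(argument=value, ...), one argument or row to a line, values as JSON. move_arm: Moves the arm, as the interface text tells. Its arguments: {"type":"object","properties":{"commands":{"type":"array"}},"required":["commands"]}

```bash
mkdir -p pics; ls; python3 - <<'E'
from plant import ctrl
import numpy as np,cv2
s=ctrl.state();print(s)
ims=[]
for n in("top","scene"):
    c=ctrl.camera(n);np.savez(f"{n}0.npz",**c);print(n,c["camera_matrix"],c["camera_from_world"].round(3))
    cv2.imwrite(f"pics/{n}0.png",cv2.resize(c["image"][:,:,::-1],(800,600)))
E
```

```text
pics
{'t': 0.0, 'joint_positions': array([ 1.15001202e+00,  3.20332349e-01,  1.56568134e+00, -1.38063242e-05,
        1.25737255e+00, -2.00169741e-02]), 'qvel': array([-1.39220389e-03, -2.41612690e-03, -6.62775867e-04,  8.48798487e-06,
       -1.37004826e-03, -6.25559579e-04]), 'joint_torque': array([-6.81897618e-04, -4.12478936e+01, -2.31966662e+01,  7.25296210e-02,
        4.58408170e-02, -1.55895227e-04]), 'position': array([224.14412286, 529.00871577, 231.89611283]), 'tool_rot': array([-6.25237051e-01, -3.07835871e+00,  2.75338131e-03]), 'force': array([0.04564997, 0.24060597, 0.08278392]), 'wrist_torque': array([ 2.85163714e-02, -6.02299879e-05,  7.38571593e-02]), 'finger_force': 0.0, 'width': 0.9991925242530497}
top [[443.45788485   0.         255.24306042]
 [  0.         443.45788485 189.76277188]
 [  0.           0.           1.        ]] [[ 0.000000e+00 -1.000000e+00 -1.600000e-02  4.298000e+00]
 [ 9.900000e-01 -2.000000e-03  1.390000e-01 -5.763590e+02]
 [-1.390000e-01 -1.600000e-02  9.900000e-01 -1.030922e+03]
 [ 0.000000e+00  0.000000e+00  0.000000e+00  1.000000e+00]]
scene [[384.0630118    0.         256.28986616]
 [  0.         384.0630118  191.9112927 ]
 [  0.           0.           1.        ]] [[ 7.660000e-01  6.430000e-01 -8.000000e-03 -4.207690e+02]
 [-5.390000e-01  6.490000e-01  5.370000e-01  2.774100e+02]
 [ 3.500000e-01 -4.070000e-01  8.440000e-01 -1.134934e+03]
 [ 0.000000e+00  0.000000e+00  0.000000e+00  1.000000e+00]]
```

View pics/top0.png

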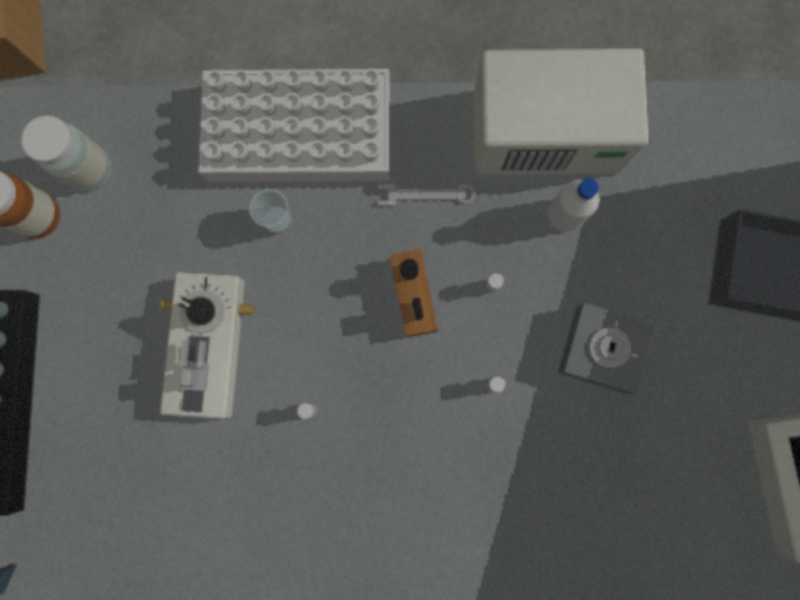

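View pics/scene0.png

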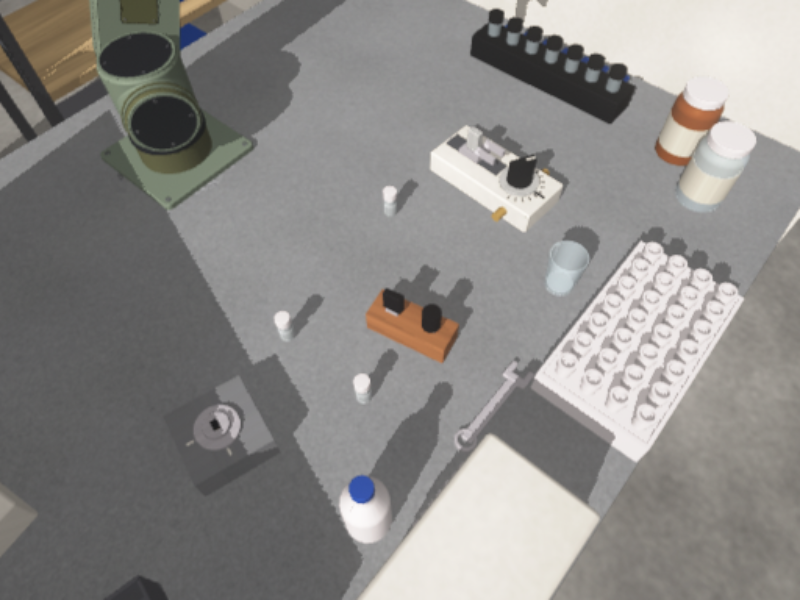

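The top view (800x600) shows the regulator at about (203,345), with the knob at (200,310), the long mark at (206,283) and the lock at (193,370). The square key is at (418,308) in the rack and the round key at (409,269). The switch barrel is at (610,347), with ticks at (617,325) and (634,355). The scene view agrees.

```bash
cat > h.py <<'E'
import numpy as np,cv2
from scipy.spatial.transform import Rotation as R
def cast(c,uv,z):
    uv=np.atleast_2d(np.asarray(uv,float));K=c["camera_matrix"];T=c["camera_from_world"]
    d=np.c_[(uv[:,0]-K[0,2])/K[0,0],-(uv[:,1]-K[1,2])/K[1,1],-np.ones(len(uv))]@T[:3,:3]
    o=-T[:3,:3].T@T[:3,3]
    return o+d*((np.asarray(z)-o[2])/d[:,2])[:,None]
def proj(c,P):
    P=np.atleast_2d(P);q=P@c["camera_from_world"][:3,:3].T+c["camera_from_world"][:3,3];K=c["camera_matrix"]
    return np.c_[K[0,2]-K[0,0]*q[:,0]/q[:,2],K[1,2]+K[1,1]*q[:,1]/q[:,2]]
def cloud(c):
    K=c["camera_matrix"];T=c["camera_from_world"];r=c["range_z"];v,u=np.mgrid[:384,:512]
    q=np.stack([(u-K[0,2])/K[0,0]*r,-(v-K[1,2])/K[1,1]*r,-r],-1)
    W=(q-T[:3,3])@T[:3,:3];W[r==0]=np.nan
    return W
def move(s,pos,yaw):
    """shift (units) and z-turn (units) from state s to TCP pos, tool down, tool x at world yaw"""
    Rc=R.from_rotvec(s["tool_rot"])
    Rt=R.from_euler('z',yaw)*R.from_euler('x',np.pi)
    return Rc.inv().apply(np.asarray(pos)-s["position"])/800,(Rc.inv()*Rt).as_rotvec()/(2*np.pi)
E
python3 - <<'E'
from h import *
c=dict(np.load("top0.npz"));W=cloud(c);im=c["image"]
hsv=cv2.cvtColor(im,cv2.COLOR_RGB2HSV)
def rect(name,box,zr,extra=None):
    u0,v0,u1,v1=[int(a*.64) for a in box];m=np.zeros((384,512),bool);m[v0:v1,u0:u1]=1
    m&=(W[...,2]>zr[0])&(W[...,2]<zr[1])
    if extra is not None:m&=extra
    P=W[m];r=cv2.minAreaRect(P[:,:2].astype(np.float32))
    # plane-cast contour
    zz=np.median(P[:,2]);n=cast(c,np.argwhere(m)[:,::-1],zz)
    r2=cv2.minAreaRect(n[:,:2].astype(np.float32))
    print(name,len(P),"z",zz.round(1),r,r2)
rect("reg",(150,260,262,430),(38,53),hsv[...,2]>150)
rect("rack",(380,240,450,345),(35,49),hsv[...,1]>90)
rect("box",(550,290,670,405),(43,56))
rect("barrel",(550,290,670,405),(58,68))
for n,uv,z in[("mark",(206,283),45),("knobtop",(200,310),95),("sqkeytop",(418,308),116-30+.0),("roundtop",(409,269),86),("barrel",(611,347),62),("tick1",(617,325),50),("tick2",(634,355),50)]:
    print(n,cast(c,np.array(uv)*.64,z).round(1))
E
```

```text
reg 1392 z 43.8 ((503.7349853515625, 308.0137023925781), (96.75070190429688, 213.66529846191406), 86.74623107910156) ((503.86767578125, 307.0380859375), (97.27717590332031, 213.58840942382812), 86.34736633300781)
rack 843 z 41.0 ((584.9041748046875, -17.841331481933594), (129.2997283935547, 49.00025177001953), 11.513206481933594) ((584.764404296875, -17.831966400146484), (128.816650390625, 48.8799934387207), 11.51634693145752)
box 1949 z 49.3 ((497.65997314453125, -314.26007080078125), (111.10490417480469, 110.60848999023438), 72.87808227539062) ((497.6158142089844, -313.5397033691406), (111.4485855102539, 110.94660186767578), 72.81541442871094)
barrel 174 z 60.8 ((497.02532958984375, -313.8416442871094), (40.475494384765625, 51.943458557128906), 10.531172752380371) ((496.90899658203125, -313.4035339355469), (40.38258361816406, 51.66371154785156), 10.52209758758545)
mark [[597.5 302.7  45. ]]
knobtop [[549.3 295.   95. ]]
sqkeytop [[552.8 -25.3  86. ]]
roundtop [[611.2 -12.1  86. ]]
barrel [[ 496.6 -313.2   62. ]]
tick1 [[ 530.7 -327.1   50. ]]
tick2 [[ 485.3 -350.6   50. ]]
```

```bash
python3 - <<'E'
from h import *
from plant import ctrl
s=ctrl.state();print(*[a.round(3) for a in move(s,(540,300,230),np.radians(235))])
E
```

```text
[-0.475 -0.11   0.003] [-0.    -0.    -0.217]
```

Request:
move_arm(
  commands=[
    {"xyz": [-0.475, -0.11, 0.003], "rot": [0, 0, -0.217], "hand": 0.55},
    {"xyz": [-0.475, -0.11, 0.003], "rot": [0, 0, -0.217], "hand": 0.55},
    {"xyz": [-0.475, -0.11, 0.003], "rot": [0, 0, -0.217], "hand": 0.55},
    {"xyz": [-0.475, -0.11, 0.003], "rot": [0, 0, -0.217], "hand": 0.55},
    {"xyz": [-0.475, -0.11, 0.003], "rot": [0, 0, -0.217], "hand": 0.55},
    {"xyz": [-0.475, -0.11, 0.003], "rot": [0, 0, -0.217], "hand": 0.55},
    {"xyz": [-0.475, -0.11, 0.003], "rot": [0, 0, -0.217], "hand": 0.55},
    {"xyz": [-0.475, -0.11, 0.003], "rot": [0, 0, -0.217], "hand": 0.55},
    {"xyz": [-0.475, -0.11, 0.003], "rot": [0, 0, -0.217], "hand": 0.55},
    {"xyz": [-0.475, -0.11, 0.003], "rot": [0, 0, -0.217], "hand": 0.55},
  ],
)

```text
t: 1.35
position: [539.4, 300.4, 230.1]
tool_rot: [1.453, -2.785, -0.0]
force: [-0.7, -0.2, 0.1]
width: 0.546
finger_force: 0.0
```

```bash
python3 - <<'E'
from h import *
from plant import ctrl
s=ctrl.state();print(s["t"],s["position"],s["joint_positions"].round(3))
c=ctrl.camera("wrist");np.savez("w1.npz",**c)
cv2.imwrite("pics/w1.png",c["image"][:,:,::-1])
T=c["camera_from_world"];print(-T[:3,:3].T@T[:3,3])
print("knob,mark pred",proj(c,[[553.8,304.4,95],[597.6,301.7,45],[503.8,307.5,45]]).round(1))
E
```

```text
1.35 [539.41700223 300.39751814 230.13629694] [ 0.489  0.389  1.466  0.     1.288 -2.043]
[498.73934581 242.44340761 382.92021734]
knob,mark pred [[247.  194.6]
 [218.2 201.3]
 [284.  162.1]]
```

View pics/w1.png

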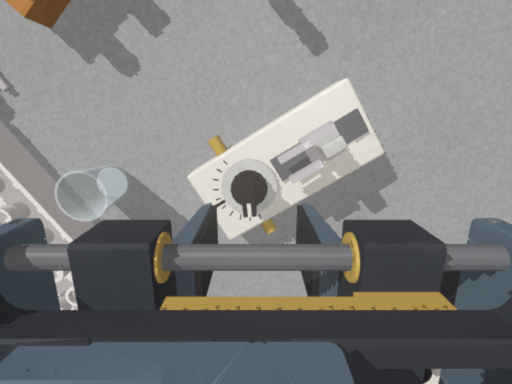

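The wrist view shows the knob's black bar at about (249,187), its white pointer at (250,210), the long mark at about (219,203) as predicted, and the lock at (325,145). I'll use the depth for the bar and fin.

```bash
python3 - <<'E'
from h import *
c=dict(np.load("w1.npz"));W=cloud(c);v,u=np.mgrid[:384,:512];im=c["image"].astype(int)
def r(name,m,z):
    P=cast(c,np.argwhere(m)[:,::-1],z)[:,:2].astype(np.float32);print(name,m.sum(),np.nanmedian(W[m][:,2]).round(1),cv2.minAreaRect(P),P.mean(0))
k=(np.hypot(W[...,0]-553.8,W[...,1]-304.4)<35)
r("bar",k&(W[...,2]>91)&(W[...,2]<102),95)
r("pointer",k&(W[...,2]>60)&(im.min(-1)>150),95)
r("fin",(np.hypot(W[...,0]-452,W[...,1]-310.6)<40)&(W[...,2]>91)&(W[...,2]<102),96)
m=(u>180)&(u<390)&(v>75)&(v<240)&(W[...,2]>40)&(W[...,2]<50)&(im.min(-1)>120)
r("reg",m,45)
E
python3 - <<'E'
import cv2
i=cv2.imread("pics/w1.png")[150:240,190:310];cv2.imwrite("pics/w1c.png",cv2.resize(i,None,fx=5,fy=5,interpolation=2))
E
```

```text
bar 531 95.9 ((555.0880126953125, 307.32244873046875), (43.59008026123047, 14.149659156799316), 60.044654846191406) [554.87115 306.95032]
pointer 55 96.5 ((576.7589721679688, 309.37054443359375), (14.770951271057129, 51.015174865722656), 53.62067413330078) [563.0272  319.31335]
fin 350 96.6 ((453.8853454589844, 313.2853088378906), (14.77321720123291, 23.992324829101562), 85.88043212890625) [453.8283 313.3461]
reg 9475 45.8 ((505.2002258300781, 309.9885559082031), (99.20279693603516, 217.92333984375), 86.24104309082031) [497.0927  306.45898]
```

View pics/w1c.png

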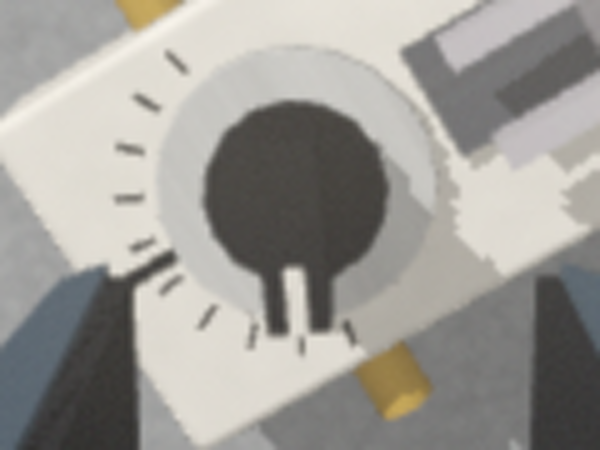

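The crop shows the bar clearly, 43.6 x 14.1 mm at 60°, so the knob is at about 0.24 rad. The long mark runs along the regulator's +x. Next I descend and grip.

```bash
python3 - <<'E'
from h import *
from plant import ctrl
s=ctrl.state()
for z in(110,83):print(*[a.round(4) for a in move(s,(555,307,z),np.radians(240))])
E
```

```text
[-0.0178 -0.0114  0.1503] [ 0.     -0.     -0.0135]
[-0.0178 -0.0114  0.184 ] [ 0.     -0.     -0.0135]
```

Request:
move_arm(
  commands=[
    {"xyz": [-0.0178, -0.0114, 0.06], "rot": [0, 0, -0.0135], "hand": 0.55},
    {"xyz": [-0.0178, -0.0114, 0.12], "rot": [0, 0, -0.0135], "hand": 0.55},
    {"xyz": [-0.0178, -0.0114, 0.15], "rot": [0, 0, -0.0135], "hand": 0.55},
    {"xyz": [-0.0178, -0.0114, 0.17], "rot": [0, 0, -0.0135], "hand": 0.55},
    {"xyz": [-0.0178, -0.0114, 0.184], "rot": [0, 0, -0.0135], "hand": 0.55},
    {"xyz": [-0.0178, -0.0114, 0.184], "rot": [0, 0, -0.0135], "hand": 0.55},
    {"xyz": [-0.0178, -0.0114, 0.184], "rot": [0, 0, -0.0135], "hand": 0},
    {"xyz": [-0.0178, -0.0114, 0.184], "rot": [0, 0, -0.0135], "hand": 0},
    {"xyz": [-0.0178, -0.0114, 0.184], "rot": [0, 0, -0.0135], "hand": 0},
    {"xyz": [-0.0178, -0.0114, 0.184], "rot": [0, 0, -0.0135], "hand": 0},
  ],
)

```text
t: 2.65
position: [555.3, 306.9, 83.5]
tool_rot: [-1.571, 2.721, 0.001]
force: [-1.5, 0.8, 4.3]
width: 0.151
finger_force: 30.0
```

Request:
move_arm(
  commands=[
    {"xyz": [0, 0, 0], "rot": [0, 0, 0.022], "hand": 0},
    {"xyz": [0, 0, 0], "rot": [0, 0, 0.044], "hand": 0},
    {"xyz": [0, 0, 0], "rot": [0, 0, 0.066], "hand": 0},
    {"xyz": [0, 0, 0], "rot": [0, 0, 0.088], "hand": 0},
    {"xyz": [0, 0, 0], "rot": [0, 0, 0.11], "hand": 0},
    {"xyz": [0, 0, 0], "rot": [0, 0, 0.132], "hand": 0},
    {"xyz": [0, 0, 0], "rot": [0, 0, 0.154], "hand": 0},
    {"xyz": [0, 0, 0], "rot": [0, 0, 0.177], "hand": 0},
    {"xyz": [0, 0, 0], "rot": [0, 0, 0.177], "hand": 0},
    {"xyz": [0, 0, 0], "rot": [0, 0, 0.177], "hand": 0},
  ],
)

```text
t: 3.9
position: [555.5, 306.6, 83.5]
tool_rot: [-0.098, -3.14, -0.0]
force: [-1.6, -1.1, 3.2]
width: 0.151
finger_force: 30.0
```

```bash
python3 - <<'E'
from h import *
from plant import ctrl
s=ctrl.state();m=(R.from_rotvec(s["tool_rot"])).as_matrix();print(s["position"],np.degrees(np.arctan2(m[1,0],m[0,0])),s["force"],s["wrist_torque"])
E
```

```text
[555.46006243 306.55606016  83.47044605] 176.40734966189268 [-1.57027251 -1.14298057  3.2237537 ] [-0.13714498  0.1865547   0.01125164]
```

Request:
move_arm(
  commands=[
    {"xyz": [0, 0, 0], "rot": [0, 0, 0], "hand": 0.4},
    {"xyz": [0, 0, 0], "rot": [0, 0, 0], "hand": 0.5},
    {"xyz": [0, 0, 0], "rot": [0, 0, 0], "hand": 0.55},
    {"xyz": [0, 0, -0.04], "rot": [0, 0, 0], "hand": 0.55},
    {"xyz": [0.03, 0, -0.1], "rot": [0, 0, 0], "hand": 0.55},
    {"xyz": [0.06, 0, -0.16], "rot": [0, 0, 0], "hand": 0.55},
    {"xyz": [0.06, 0, -0.16], "rot": [0, 0, 0], "hand": 0.55},
    {"xyz": [0.06, 0, -0.16], "rot": [0, 0, 0], "hand": 0.55},
  ],
)

```text
t: 4.9
position: [507.4, 309.6, 210.7]
tool_rot: [-0.101, -3.14, 0.0]
force: [-0.3, 1.0, 0.0]
width: 0.552
finger_force: 0.0
```

```bash
python3 - <<'E'
from h import *
from plant import ctrl
c=ctrl.camera("wrist");np.savez("w2.npz",**c)
cv2.imwrite("pics/w2.png",c["image"][:,:,::-1])
W=cloud(c);v,u=np.mgrid[:384,:512];im=c["image"].astype(int)
def r(name,m,z):
    P=cast(c,np.argwhere(m)[:,::-1],z)[:,:2].astype(np.float32);print(name,m.sum(),np.nanmedian(W[m][:,2]).round(1),cv2.minAreaRect(P),P.mean(0))
k=(np.hypot(W[...,0]-555,W[...,1]-307)<35)
r("bar",k&(W[...,2]>91)&(W[...,2]<102),95)
r("fin",(np.hypot(W[...,0]-453,W[...,1]-313)<40)&(W[...,2]>91)&(W[...,2]<102),96)
m=(np.abs(W[...,0]-504)<140)&(np.abs(W[...,1]-308)<70)&(W[...,2]>40)&(W[...,2]<50)&(im.min(-1)>120)
r("reg",m,45)
s=ctrl.state()
x=R.from_euler('z',-3.7,degrees=True).apply([1,0,0]);print(s["t"],s["position"])
for z in(125,83):print(*[a.round(4) for a in move(s,(451.3,313.5,z),np.radians(176.3))])
E
```

```text
bar 409 95.8 ((548.3942260742188, 307.6116638183594), (13.29047679901123, 31.387178421020508), 86.29493713378906) [548.5411  307.62302]
fin 386 96.6 ((453.2882995605469, 314.2322998046875), (13.014155387878418, 22.62737274169922), 86.29536437988281) [453.16125 314.19128]
reg 10239 45.9 ((492.1949462890625, 311.4176940917969), (98.9796371459961, 191.8268280029297), 86.250244140625) [470.63135 312.71738]
4.95 [507.30677919 309.37919408 209.84992273]
[0.07   0.0007 0.1062] [-0.0002 -0.0003 -0.    ]
[0.0699 0.0008 0.1587] [-0.0002 -0.0003 -0.    ]
```

View pics/w2.png

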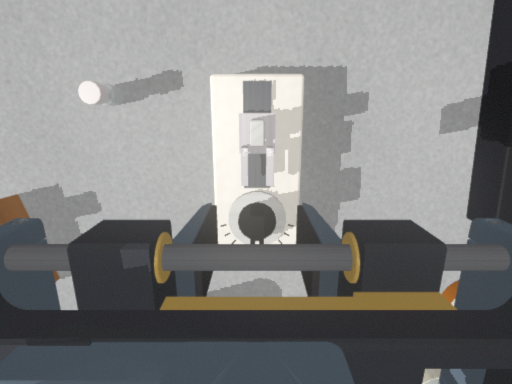

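The picture shows the bar aligned with the regulator axis (-3.7° for both), its pointer at the long mark side around (257,240), and the fin at (257,130). Next I grip the fin.

Request:
move_arm(
  commands=[
    {"xyz": [0.07, 0.001, 0.04], "rot": [0, 0, 0], "hand": 0.5},
    {"xyz": [0.07, 0.001, 0.1], "rot": [0, 0, 0], "hand": 0.5},
    {"xyz": [0.07, 0.001, 0.13], "rot": [0, 0, 0], "hand": 0.5},
    {"xyz": [0.07, 0.001, 0.15], "rot": [0, 0, 0], "hand": 0.5},
    {"xyz": [0.07, 0.001, 0.159], "rot": [0, 0, 0], "hand": 0.5},
    {"xyz": [0.07, 0.001, 0.159], "rot": [0, 0, 0], "hand": 0.5},
    {"xyz": [0.07, 0.001, 0.159], "rot": [0, 0, 0], "hand": 0},
    {"xyz": [0.07, 0.001, 0.159], "rot": [0, 0, 0], "hand": 0},
    {"xyz": [0.07, 0.001, 0.159], "rot": [0, 0, 0], "hand": 0},
    {"xyz": [0.07, 0.001, 0.159], "rot": [0, 0, 0], "hand": 0},
  ],
)

```text
t: 6.2
position: [451.7, 313.4, 84.3]
tool_rot: [0.101, 3.14, -0.002]
force: [0.1, -4.3, 4.1]
width: 0.153
finger_force: 30.1
```

Request:
move_arm(
  commands=[
    {"xyz": [-0.01, 0, 0], "rot": [0, 0, 0], "hand": 0},
    {"xyz": [-0.02, 0, 0], "rot": [0, 0, 0], "hand": 0},
    {"xyz": [-0.03, 0, 0], "rot": [0, 0, 0], "hand": 0},
    {"xyz": [-0.04, 0, 0], "rot": [0, 0, 0], "hand": 0},
    {"xyz": [-0.047, 0, 0], "rot": [0, 0, 0], "hand": 0},
    {"xyz": [-0.0525, 0, 0], "rot": [0, 0, 0], "hand": 0},
    {"xyz": [-0.0525, 0, 0], "rot": [0, 0, 0], "hand": 0},
    {"xyz": [-0.0535, 0, 0], "rot": [0, 0, 0], "hand": 0},
    {"xyz": [-0.0535, 0, 0], "rot": [0, 0, 0], "hand": 0},
  ],
)

```text
t: 7.32
position: [493.8, 310.7, 84.3]
tool_rot: [-0.102, -3.137, 0.002]
force: [-4.5, -3.5, 7.4]
width: 0.154
finger_force: 30.1
```

Request:
move_arm(
  commands=[
    {"xyz": [-0.001, 0, 0], "rot": [0, 0, 0], "hand": 0},
    {"xyz": [-0.002, 0, 0], "rot": [0, 0, 0], "hand": 0},
    {"xyz": [-0.002, 0, 0], "rot": [0, 0, 0], "hand": 0},
  ],
)

```text
t: 7.7
position: [493.9, 310.7, 84.3]
tool_rot: [-0.102, -3.134, 0.002]
force: [-8.5, -3.1, 9.8]
width: 0.157
finger_force: 30.0
```

Request:
move_arm(
  commands=[
    {"xyz": [0.001, 0, 0], "rot": [0, 0, 0], "hand": 0.3},
    {"xyz": [0.001, 0, 0], "rot": [0, 0, 0], "hand": 0.5},
    {"xyz": [0.001, 0, 0], "rot": [0, 0, 0], "hand": 0.55},
    {"xyz": [0, 0, -0.06], "rot": [0, 0, 0], "hand": 0.55},
    {"xyz": [0, 0, -0.12], "rot": [0, 0, 0], "hand": 0.55},
    {"xyz": [0, 0, -0.165], "rot": [0, 0, 0], "hand": 0.55},
    {"xyz": [0, 0, -0.165], "rot": [0, 0, 0], "hand": 0.55},
  ],
)

```text
t: 8.57
position: [498.7, 312.2, 219.6]
tool_rot: [0.102, 3.132, 0.007]
force: [-0.9, -0.3, 0.4]
width: 0.551
finger_force: 0.0
```

```bash
python3 - <<'E'
from h import *
from plant import ctrl
s=ctrl.state();print(s["position"]);print(*[a.round(4) for a in move(s,(585,-18,215),np.radians(191.5))])
c=ctrl.camera("wrist");cv2.imwrite("pics/w3.png",c["image"][:,:,::-1]);W=cloud(c)
def r(name,m,z):
    P=cast(c,np.argwhere(m)[:,::-1],z)[:,:2].astype(np.float32);print(name,m.sum(),np.nanmedian(W[m][:,2]).round(1),cv2.minAreaRect(P))
Z=(W[...,2]>91)&(W[...,2]<102)
r("bar",(np.hypot(W[...,0]-555,W[...,1]-307)<30)&Z,95)
r("fin",(np.hypot(W[...,0]-495,W[...,1]-311)<20)&Z,96)
E
```

```text
[498.69671084 312.23918009 219.5550561 ]
[-0.1343 -0.405   0.0048] [ 0.0006  0.0014 -0.0423]
bar 324 95.7 ((546.6176147460938, 307.847900390625), (12.695756912231445, 28.194150924682617), 86.12826538085938)
fin 330 96.6 ((494.7296447753906, 310.8389892578125), (13.043106079101562, 23.56060791015625), 86.21041107177734)
```

Request:
move_arm(
  commands=[
    {"xyz": [-0.134, -0.405, 0.005], "rot": [0, 0, -0.042], "hand": 0.55},
    {"xyz": [-0.134, -0.405, 0.005], "rot": [0, 0, -0.042], "hand": 0.55},
    {"xyz": [-0.134, -0.405, 0.005], "rot": [0, 0, -0.042], "hand": 0.55},
    {"xyz": [-0.134, -0.405, 0.005], "rot": [0, 0, -0.042], "hand": 0.55},
    {"xyz": [-0.134, -0.405, 0.005], "rot": [0, 0, -0.042], "hand": 0.55},
    {"xyz": [-0.134, -0.405, 0.005], "rot": [0, 0, -0.042], "hand": 0.55},
    {"xyz": [-0.134, -0.405, 0.005], "rot": [0, 0, -0.042], "hand": 0.55},
    {"xyz": [-0.134, -0.405, 0.005], "rot": [0, 0, -0.042], "hand": 0.55},
  ],
)

```text
t: 9.62
position: [581.6, -18.5, 210.7]
tool_rot: [0.312, -3.124, -0.001]
force: [-0.1, -0.2, 0.0]
width: 0.547
finger_force: 0.0
```

```bash
python3 - <<'E'
from h import *
from plant import ctrl
s=ctrl.state();print(s["t"],s["position"])
c=ctrl.camera("wrist");np.savez("w4.npz",**c);cv2.imwrite("pics/w4.png",c["image"][:,:,::-1]);W=cloud(c)
def r(name,m,z):
    P=cast(c,np.argwhere(m)[:,::-1],z)[:,:2].astype(np.float32);print(name,m.sum(),np.nanmedian(W[m][:,2]).round(1),cv2.minAreaRect(P))
Z=(W[...,2]>82)&(W[...,2]<92)
r("sq",(np.hypot(W[...,0]-554.5,W[...,1]+24)<28)&Z,86)
hs=cv2.cvtColor(c["image"],cv2.COLOR_RGB2HSV)
r("rack",(np.hypot(W[...,0]-585,W[...,1]+18)<90)&(abs(W[...,2]-42)<5)&(hs[...,1]>90),42)
print(proj(c,[[554.5,-24,86]]))
E
```

```text
9.625 [581.6201076  -18.52812312 210.65004447]
sq 358 86.5 ((555.4808959960938, -23.945524215698242), (28.608060836791992, 10.902345657348633), 11.374792098999023)
rack 3562 42.8 ((585.76220703125, -17.879993438720703), (128.9615478515625, 49.570098876953125), 11.393843650817871)
[[255.6317345  159.70016102]]
```

View pics/w4.png

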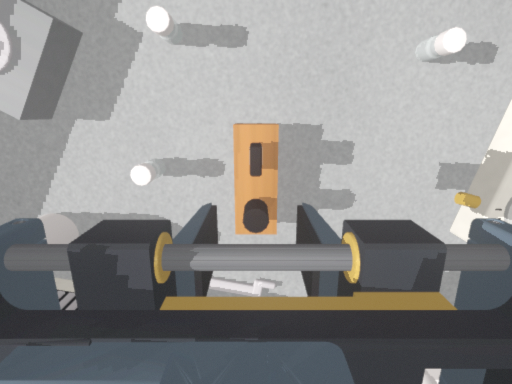

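The square key is at (255,159), measured at (555.4,-23.9) with yaw 11.4° and head 28.6 x 10.9 mm. The round key is at (256,215).

```bash
python3 - <<'E'
from h import *
from plant import ctrl
s=ctrl.state();print(*[a.round(4) for a in move(s,(555.3,-23.9,70.5),np.radians(191.4))])
E
```

```text
[ 0.0335 -0.0007  0.1757] [ 0.0001 -0.0002  0.0002]
```

Request:
move_arm(
  commands=[
    {"xyz": [0.0335, -0.0007, 0.05], "rot": [0, 0, 0], "hand": 0.5},
    {"xyz": [0.0335, -0.0007, 0.11], "rot": [0, 0, 0], "hand": 0.5},
    {"xyz": [0.0335, -0.0007, 0.15], "rot": [0, 0, 0], "hand": 0.5},
    {"xyz": [0.0335, -0.0007, 0.17], "rot": [0, 0, 0], "hand": 0.5},
    {"xyz": [0.0335, -0.0007, 0.175], "rot": [0, 0, 0], "hand": 0.5},
    {"xyz": [0.0335, -0.0007, 0.175], "rot": [0, 0, 0], "hand": 0.5},
    {"xyz": [0.0335, -0.0007, 0.175], "rot": [0, 0, 0], "hand": 0},
    {"xyz": [0.0335, -0.0007, 0.175], "rot": [0, 0, 0], "hand": 0},
    {"xyz": [0.0335, -0.0007, 0.175], "rot": [0, 0, 0], "hand": 0},
    {"xyz": [0.0335, -0.0007, 0.175], "rot": [0, 0, 0], "hand": 0},
  ],
)

```text
t: 10.92
position: [556.1, -24.9, 72.2]
tool_rot: [-0.312, 3.126, 0.0]
force: [-0.7, 0.5, 1.5]
width: 0.129
finger_force: 30.0
```

Request:
move_arm(
  commands=[
    {"xyz": [0, 0, -0.02], "rot": [0, 0, 0], "hand": 0},
    {"xyz": [0, 0, -0.05], "rot": [0, 0, 0], "hand": 0},
    {"xyz": [0, 0, -0.1], "rot": [0, 0, 0], "hand": 0},
    {"xyz": [0, 0, -0.15], "rot": [0, 0, 0], "hand": 0},
    {"xyz": [0, 0, -0.15], "rot": [0, 0, 0], "hand": 0},
  ],
)

```text
t: 11.55
position: [558.1, -25.0, 196.4]
tool_rot: [-0.312, 3.118, -0.002]
force: [0.7, 0.4, -0.5]
width: 0.129
finger_force: 30.0
```

```bash
python3 - <<'E'
from h import *
from plant import ctrl
s=ctrl.state();print(s["position"],s["width"]);print(*[a.round(4) for a in move(s,(535,-325,190),np.radians(162.8))])
E
```

```text
[558.08830639 -24.95310646 196.41623433] 0.12914911887014752
[ 0.1026 -0.3619  0.008 ] [-0.      0.0014  0.0795]
```

Request:
move_arm(
  commands=[
    {"xyz": [0.1026, -0.362, 0.008], "rot": [0, 0, 0.0795], "hand": 0},
    {"xyz": [0.1026, -0.362, 0.008], "rot": [0, 0, 0.0795], "hand": 0},
    {"xyz": [0.1026, -0.362, 0.008], "rot": [0, 0, 0.0795], "hand": 0},
    {"xyz": [0.1026, -0.362, 0.008], "rot": [0, 0, 0.0795], "hand": 0},
    {"xyz": [0.1026, -0.362, 0.008], "rot": [0, 0, 0.0795], "hand": 0},
    {"xyz": [0.1026, -0.362, 0.008], "rot": [0, 0, 0.0795], "hand": 0},
    {"xyz": [0.1026, -0.362, 0.008], "rot": [0, 0, 0.0795], "hand": 0},
    {"xyz": [0.1026, -0.362, 0.008], "rot": [0, 0, 0.0795], "hand": 0},
  ],
)

```text
t: 12.55
position: [532.9, -323.5, 185.4]
tool_rot: [-0.467, -3.106, -0.001]
force: [-0.4, 0.3, -0.4]
width: 0.132
finger_force: 30.0
```

```bash
python3 - <<'E'
from h import *
from plant import ctrl
s=ctrl.state();print(s["t"],s["position"],s["tool_rot"])
c=ctrl.camera("wrist");np.savez("w5.npz",**c);W=cloud(c)
def r(name,m,z):
    P=cast(c,np.argwhere(m)[:,::-1],z)[:,:2].astype(np.float32);print(name,m.sum(),np.nanmedian(W[m][:,2]).round(1),cv2.minAreaRect(P),cv2.minEnclosingCircle(P),P.mean(0))
D=np.hypot(W[...,0]-497.3,W[...,1]+313.5)
r("box",(D<85)&(abs(W[...,2]-50)<5),50)
r("barrel",(D<26)&(abs(W[...,2]-62)<4),62)
V=c["image"].max(-1).astype(int)
# dark slot by plane cast
vv,uu=np.mgrid[:384,:512];Q=cast(c,np.c_[uu.ravel(),vv.ravel()],62).reshape(384,512,3);d=np.hypot(Q[...,0]-497.3,Q[...,1]+313.5)
print(np.percentile(V[d<14],[2,10,25,50,75]))
r("slot",(d<14)&(V<60),62)
p=proj(c,[[497.3,-313.5,62]])[0];print(p)
a,b=p.astype(int);i=c["image"][max(0,b-60):b+60,a-80:a+80,::-1];cv2.imwrite("pics/w5.png",cv2.resize(i,None,fx=4,fy=4,interpolation=2))
E
```

```text
12.55 [ 532.92216972 -323.4807634   185.41508342] [-4.67401259e-01 -3.10604479e+00 -1.10563488e-03]
box 9135 50.8 ((498.6186828613281, -314.21405029296875), (110.30796813964844, 110.2774658203125), 72.52001190185547) ((498.7568054199219, -314.0946044921875), 77.38903045654297) [ 495.09503 -313.17184]
barrel 1037 62.7 ((497.8276672363281, -312.7134704589844), (46.2654914855957, 46.46200180053711), 39.77933120727539) ((497.13824462890625, -313.1421813964844), 25.230384826660156) [ 498.1242  -314.02756]
[ 79.  88. 181. 202. 242.]
slot 0 nan ((0.0, 0.0), (0.0, 0.0), 0.0) ((0.0, 0.0), 0.0) [nan nan]
[254.72639932 150.58821295]
  return np.nanmean(a, axis, out=out, keepdims=keepdims)
<stdin>:6: RuntimeWarning: Mean of empty slice.
  ret = um.true_divide(
```

View pics/w5.png

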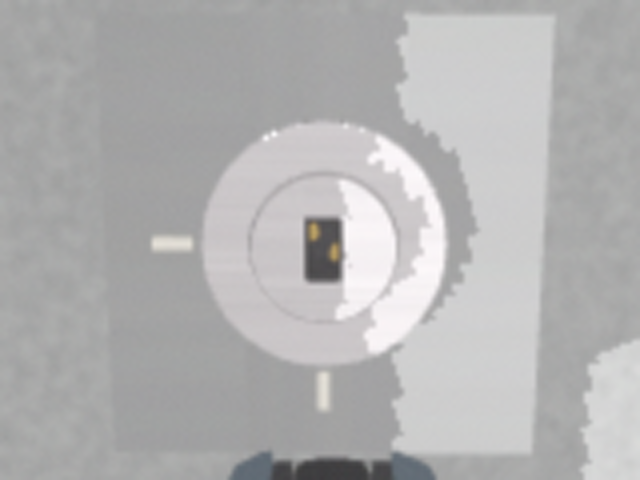

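The crop shows the slot at crop (323,249), upright in the image and so parallel to tool x. The ticks are at (172,243) and (323,390).

```bash
python3 - <<'E'
from h import *
from plant import ctrl
c=dict(np.load("w5.npz"));s=ctrl.state()
V=c["image"].max(-1).astype(int)
vv,uu=np.mgrid[:384,:512];Q=cast(c,np.c_[uu.ravel(),vv.ravel()],62).reshape(384,512,3);d=np.hypot(Q[...,0]-497.6,Q[...,1]+313.7)
for th in(110,140):
    m=(d<11)&((V<th)|(c["image"][...,2]<90));P=Q[m][:,:2].astype(np.float32);print(m.sum(),cv2.minAreaRect(cv2.convexHull(P)),P.mean(0))
# barrel inner disc circle by bright outer contour
print(R.from_rotvec(s["tool_rot"]).as_matrix().round(4))
for p in[(498.0,-313.6,110),]:
  print(*[a.round(4) for a in move(s,p,np.radians(162.6))])
E
```

```text
100 ((498.57470703125, -314.1363525390625), (6.810065269470215, 13.540618896484375), 72.8572998046875) [ 498.9574 -314.2546]
128 ((499.04534912109375, -314.26458740234375), (8.716839790344238, 14.553451538085938), 72.53265380859375) [ 498.9742 -314.7078]
[[-9.558e-01  2.941e-01 -2.000e-04]
 [ 2.941e-01  9.558e-01  5.000e-04]
 [ 3.000e-04  4.000e-04 -1.000e+00]]
[ 0.0455 -0.0011  0.0945] [ 0.0001 -0.0001  0.0008]
```

```bash
python3 - <<'E'
from h import *
from plant import ctrl
s=ctrl.state()
print(*[a.round(4) for a in move(s,(498.95,-315.1,130),np.radians(162.6))])
E
```

```text
[ 0.0438 -0.0025  0.0695] [ 0.0001 -0.0001  0.0008]
```

Request:
move_arm(
  commands=[
    {"xyz": [0.0438, -0.0025, 0.02], "rot": [0, 0, 0.0008], "hand": 0},
    {"xyz": [0.0438, -0.0025, 0.05], "rot": [0, 0, 0.0008], "hand": 0},
    {"xyz": [0.0438, -0.0025, 0.0695], "rot": [0, 0, 0.0008], "hand": 0},
    {"xyz": [0.0438, -0.0025, 0.0695], "rot": [0, 0, 0.0008], "hand": 0},
    {"xyz": [0.0438, -0.0025, 0.0695], "rot": [0, 0, 0.0008], "hand": 0},
    {"xyz": [0.0438, -0.0025, 0.0695], "rot": [0, 0, 0.0008], "hand": 0},
  ],
)

```text
t: 13.35
position: [499.5, -316.8, 130.8]
tool_rot: [0.477, 3.103, -0.001]
force: [0.2, -0.4, -0.5]
width: 0.13
finger_force: 30.0
```

```bash
python3 - <<'E'
from h import *
from plant import ctrl
s=ctrl.state();print(s["position"],s["force"])
print(*[a.round(4) for a in move(s,(498.95,-315.1,116),np.radians(162.6))])
E
```

```text
[ 499.48362811 -316.7779261   130.7512878 ] [ 0.23338604 -0.42053555 -0.54107756]
[0.0013 0.0018 0.0184] [-0.0001  0.0003 -0.0002]
```

Request:
move_arm(
  commands=[
    {"xyz": [0.0013, 0.0018, 0.003], "rot": [0, 0, 0], "hand": 0},
    {"xyz": [0.0013, 0.0018, 0.003], "rot": [0, 0, 0], "hand": 0},
    {"xyz": [0.0013, 0.0018, 0.003], "rot": [0, 0, 0], "hand": 0},
  ],
)

```text
t: 13.72
position: [498.2, -314.8, 127.6]
tool_rot: [0.478, 3.105, 0.0]
force: [-0.6, 0.7, -1.4]
width: 0.133
finger_force: 30.0
```

```bash
python3 - <<'E'
from h import *
from plant import ctrl
s=ctrl.state();print(s["position"],s["force"])
print(*[a.round(4) for a in move(s,(498.95,-315.1,116),np.radians(162.6))])
E
```

```text
[ 498.2261176  -314.78423984  127.57329708] [-0.57519328  0.66149502 -1.35922327]
[-0.001  -0.0001  0.0145] [ 0.      0.     -0.0003]
```

Request:
move_arm(
  commands=[
    {"xyz": [-0.0008, 0, 0.004], "rot": [0, 0, 0], "hand": 0},
    {"xyz": [-0.0008, 0, 0.008], "rot": [0, 0, 0], "hand": 0},
    {"xyz": [-0.0008, 0, 0.011], "rot": [0, 0, 0], "hand": 0},
    {"xyz": [-0.0008, 0, 0.0145], "rot": [0, 0, 0], "hand": 0},
    {"xyz": [-0.0008, 0, 0.0145], "rot": [0, 0, 0], "hand": 0},
  ],
)

```text
t: 14.35
position: [498.7, -314.9, 115.6]
tool_rot: [-0.478, -3.105, -0.001]
force: [0.4, -0.3, -0.2]
width: 0.13
finger_force: 30.0
```

Request:
move_arm(
  commands=[
    {"xyz": [0, 0, 0.004], "rot": [0, 0, 0], "hand": 0},
    {"xyz": [0, 0, 0.008], "rot": [0, 0, 0], "hand": 0},
    {"xyz": [0, 0, 0.011], "rot": [0, 0, 0], "hand": 0},
    {"xyz": [0, 0, 0.013], "rot": [0, 0, 0], "hand": 0},
    {"xyz": [0, 0, 0.013], "rot": [0, 0, 0], "hand": 0},
  ],
)

```text
t: 14.98
position: [498.9, -315.6, 105.6]
tool_rot: [0.477, 3.105, -0.002]
force: [-0.7, -1.5, 1.1]
width: 0.133
finger_force: 30.0
```

Request:
move_arm(
  commands=[
    {"xyz": [0, 0, 0.004], "rot": [0, 0, 0], "hand": 0},
    {"xyz": [0, 0, 0.008], "rot": [0, 0, 0], "hand": 0},
    {"xyz": [0, 0, 0.012], "rot": [0, 0, 0], "hand": 0},
    {"xyz": [0, 0, 0.015], "rot": [0, 0, 0], "hand": 0},
    {"xyz": [0, 0, 0.015], "rot": [0, 0, 0], "hand": 0},
  ],
)

```text
t: 15.6
position: [499.2, -315.1, 94.5]
tool_rot: [0.478, 3.103, -0.0]
force: [-1.4, 0.1, 6.0]
width: 0.129
finger_force: 30.0
```

Request:
move_arm(
  commands=[
    {"xyz": [0, 0, 0.003], "rot": [0, 0, 0.005], "hand": 0},
    {"xyz": [0, 0, 0.004], "rot": [0, 0, -0.005], "hand": 0},
    {"xyz": [0, 0, 0.004], "rot": [0, 0.003, 0], "hand": 0},
    {"xyz": [0, 0, 0.005], "rot": [0, -0.003, 0], "hand": 0},
    {"xyz": [0, 0, 0.005], "rot": [0, 0, 0], "hand": 0},
    {"xyz": [0, 0, 0.005], "rot": [0, 0, 0], "hand": 0},
  ],
)

```text
t: 16.35
position: [499.0, -314.7, 91.9]
tool_rot: [0.478, 3.104, 0.0]
force: [-3.7, 0.4, 15.2]
width: 0.129
finger_force: 30.0
```

Request:
move_arm(
  commands=[
    {"xyz": [0, 0, 0.003], "rot": [0, 0, 0.006], "hand": 0},
    {"xyz": [0, 0, 0.004], "rot": [0, 0, -0.006], "hand": 0},
    {"xyz": [0, 0, 0.004], "rot": [0.003, 0, 0], "hand": 0},
    {"xyz": [0, 0, 0.005], "rot": [-0.003, 0, 0], "hand": 0},
    {"xyz": [0, 0, 0.005], "rot": [0, 0, 0], "hand": 0},
    {"xyz": [0, 0, 0.005], "rot": [0, 0, 0], "hand": 0},
  ],
)

```text
t: 17.1
position: [499.6, -315.3, 91.5]
tool_rot: [0.477, 3.101, -0.003]
force: [-7.5, 2.9, 33.7]
width: 0.13
finger_force: 30.0
```

```bash
python3 - <<'E'
from h import *
from plant import ctrl
s=ctrl.state();print(s["t"],s["position"],s["force"],s["wrist_torque"])
c=ctrl.camera("scene");i=c["image"][:,:,::-1]
p=proj(c,[[498.7,-315,70]])[0].astype(int);print(p)
i=i[p[1]-60:p[1]+60,p[0]-80:p[0]+80];cv2.imwrite("pics/s1.png",cv2.resize(i,None,fx=5,fy=5,interpolation=2))
E
```

```text
17.1 [ 499.63692013 -315.26275594   91.52690832] [-7.45411144  2.92426761 33.71656331] [0.79785261 1.58994199 0.02196296]
[136 270]
```

View pics/s1.png

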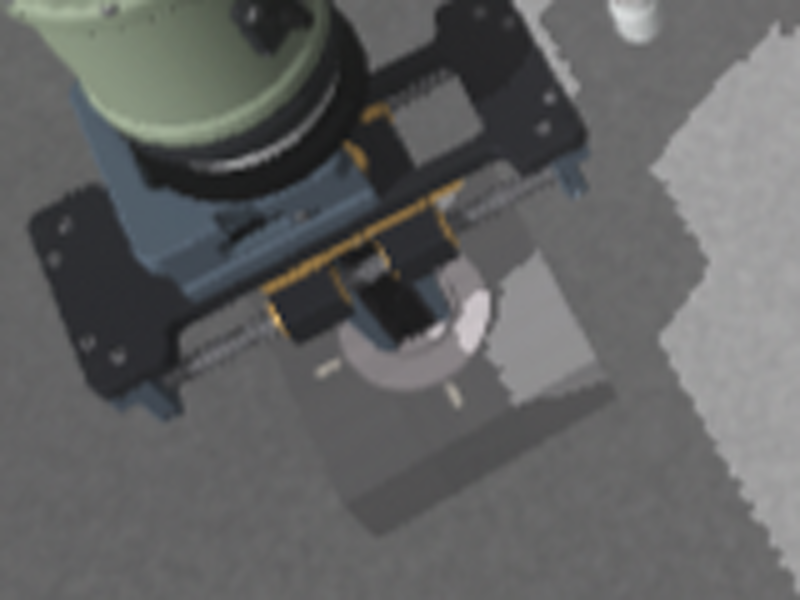

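The gripper hides the key, but the grey barrel and the ticks are in view. The TCP is 91.5 mm up, against 92 expected with the collar seated, and force rises steeply, so the key is home. Next I ease the push and turn clockwise.

Request:
move_arm(
  commands=[
    {"xyz": [0, 0, -0.003], "rot": [0, 0, 0], "hand": 0},
    {"xyz": [0, 0, -0.003], "rot": [0, 0, 0.025], "hand": 0},
    {"xyz": [0, 0, -0.003], "rot": [0, 0, 0.05], "hand": 0},
    {"xyz": [0, 0, -0.003], "rot": [0, 0, 0.075], "hand": 0},
    {"xyz": [0, 0, -0.003], "rot": [0, 0, 0.1], "hand": 0},
    {"xyz": [0, 0, -0.003], "rot": [0, 0, 0.125], "hand": 0},
    {"xyz": [0, 0, -0.003], "rot": [0, 0, 0.15], "hand": 0},
    {"xyz": [0, 0, -0.003], "rot": [0, 0, 0.175], "hand": 0},
    {"xyz": [0, 0, -0.003], "rot": [0, 0, 0.2], "hand": 0},
  ],
)

```text
t: 18.27
position: [498.9, -315.8, 91.7]
tool_rot: [2.214, 2.225, -0.001]
force: [-7.7, -1.0, 20.7]
width: 0.132
finger_force: 30.0
```

```bash
cat > st.py <<'E'
from h import *
from plant import ctrl
s=ctrl.state();m=R.from_rotvec(s["tool_rot"]).as_matrix();print(s["t"],s["position"].round(2),"yaw",np.degrees(np.arctan2(m[1,0],m[0,0])).round(2),"tilt",m[:2,2].round(4),s["force"].round(1),s["wrist_torque"].round(3),s["width"])
E
python3 st.py
```

```text
18.275 [ 498.86 -315.82   91.69] yaw 90.27 tilt [ 0.0015 -0.0026] [-7.7 -1.  20.7] [-0.159  1.484  0.092] 0.1319588869419957
```

Request:
move_arm(
  commands=[
    {"xyz": [0, 0, 0], "rot": [0, 0, 0.025], "hand": 0},
    {"xyz": [0, 0, 0], "rot": [0, 0, 0.045], "hand": 0},
    {"xyz": [0, 0, 0], "rot": [0, 0, 0.06], "hand": 0},
    {"xyz": [0, 0, 0], "rot": [0, 0, 0.07], "hand": 0},
    {"xyz": [0, 0, 0], "rot": [0, 0, 0.07], "hand": 0},
    {"xyz": [0, 0, 0], "rot": [0, 0, 0.07], "hand": 0},
  ],
)

```text
t: 19.02
position: [498.4, -315.7, 91.7]
tool_rot: [2.642, 1.695, -0.001]
force: [-7.0, -0.3, 22.2]
width: 0.131
finger_force: 30.0
```

```bash
python3 st.py
```

```text
19.025 [ 498.36 -315.68   91.69] yaw 65.37 tilt [ 0.0004 -0.0022] [-7.  -0.3 22.2] [-0.184  1.702  0.127] 0.13093427984892933
```

Request:
move_arm(
  commands=[
    {"xyz": [0, 0, 0], "rot": [0, 0, 0.005], "hand": 0},
    {"xyz": [0, 0, 0], "rot": [0, 0, 0.01], "hand": 0},
    {"xyz": [0, 0, 0], "rot": [0, 0, 0.01], "hand": 0},
    {"xyz": [0, 0, 0], "rot": [0, 0, 0.01], "hand": 0},
  ],
)

```text
t: 19.52
position: [498.3, -315.6, 91.7]
tool_rot: [2.694, 1.612, -0.001]
force: [-7.0, 0.4, 23.0]
width: 0.13
finger_force: 30.0
```

```bash
python3 st.py
```

```text
19.525 [ 498.29 -315.55   91.68] yaw 61.78 tilt [ 0.0003 -0.002 ] [-7.   0.4 23. ] [-0.06   1.694  0.239] 0.1298714666195745
```

Torque jumped from 0.13 to 0.24 N m, so the barrel is against its stop with the spring load exceeded. I'll hand the job in while holding it there.

```bash
python3 -c "
from plant import ctrl
print(ctrl.close_job())"
```

```text
the job is handed in; nothing more can be done
None
```

The job is handed in at about 19.5 s: the knob is on the long mark, the fork lock is slid to its stop over the bar, and the square key is fully home, turned clockwise to the barrel's stop and still held in the gripper; home and stop were judged from arm height, force and torque, since the gripper hid the key.

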